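# Ring spanner back on its rack

### The job

Put the loose ring spanner with the wooden grip back on the sloping tool rack: hang it by its eye on the free peg, with its handle pointing down the slope. Tilt it to the slope and lay it right down flat against the board before you let go of it.

Things in the scene. Friction and masses are not known exactly. Their poses are not given: they have to be found in the camera images.
- ring_spanner: loose spanner lying flat, 194 mm long, 0.25 kg: flat steel ring (48 mm outside, round eye 26 mm, 12 mm thick), steel shank 14 mm wide, wooden grip 24 mm wide, 28 mm high, 94 mm long. Origin on the underside near the centre of mass; x along it to the ring (eye at x = +85 mm, ring end +109, grip x = -85 to +9), y across, z out of its upper side; undersides of ring and grip are flush at z = 0
- eye (a point): centre of the ring spanner's eye, level with its underside
- grip (a point): point in the wooden grip where it is well grasped across its 24 mm width: 100 mm from the eye towards the handle end, 22 mm above the underside; axes as the spanner's
- rack: grey steel tool rack on the table: a board 260 x 270 mm (width) sloping 40 degrees from level, rising away from the robot, lower edge 22 mm high (6 mm lip), upper edge 189 mm; two pegs side by side 130 mm apart, 190 mm up the slope. Either may be the free one. Origin on the table under its middle; x level, uphill; board from x = -100 to +99 mm
- free_peg: the rack's bare peg (an ordinary combination spanner hangs on the other): steel, 14 mm diameter, 40 mm long, slightly tapered tip, square to the board. Origin at its foot on the board's surface; z along the peg to its tip (40 degrees from vertical, leaning towards the robot), x up the slope, y across the board to the left
- peg_tip (a point): centre of the free peg's tip, 40 mm from its foot

How it is judged (in metres and radians):
On the way:
1. still held by the fingers, the spanner lies on the board: eye round the free peg, within 15 mm of the board, tilted to its slope within about 12 degrees, handle down the slope (x of eye in the frame of free_peg between -0.012 and 0.012 m and y of eye in the frame of free_peg between -0.012 and 0.012 m and z of eye in the frame of free_peg between -0.01 and 0.015 m and angle between the z axis of ring_spanner and the z axis of free_peg, either way round below 0.22 rad and x of grip in the frame of free_peg below -0.075 m and contact force between the fingers and ring_spanner above 0.5 N), for 0.1 s.
At the end, for the whole second after the job is handed in: The ring spanner is released, at rest on the free peg: eye within 12 mm of the peg's foot along and across the board and within 15 mm of its surface, flat on the board within about 12 degrees, handle down the slope (grip point at least 75 mm downhill of the peg) (x of eye in the frame of free_peg between -0.012 and 0.012 m and y of eye in the frame of free_peg between -0.012 and 0.012 m and z of eye in the frame of free_peg between -0.01 and 0.015 m and angle between the z axis of ring_spanner and the z axis of free_peg, either way round below 0.22 rad and x of grip in the frame of free_peg below -0.075 m and linear speed of ring_spanner below 0.02 m/s and contact force between the fingers and ring_spanner below 0.1 N); the robot touches nothing.
It also fails if it takes over 48 s, if anything falls off the work surface, if the arm or the gripper's body presses on something with over 40 N, if the wrist force passes 120 N, or if a joint passes its speed limit or range.

### The arm

A 6-joint arm with a two-finger parallel gripper is mounted at the origin on a cart in front of the work surface, level with it; the furniture and walls round the work are solid. World frame = base frame: x ahead of the robot, y to its left, z up, the work surface at z = 0. Lengths are in mm, angles in rad, forces in N, time in s.
With the tool pointing down it reaches from about 275 to 1000 mm from the base axis. Payload 8.4 kg.
Tool frame: the origin (TCP) lies between the finger pads; the fingertips stand 17 mm ahead of it and the grasp point (between the pads) lies 2 mm behind it; z points along the fingers, y is the line along which they close (so a half turn about z gives the same grasp; the last joint's range is limited). The gripper opens to 85 mm and grips with 20 to 120 N. Pads are 22 mm wide; open, the fingers measure 114 mm over their backs; the gripper's body (76 mm by 85 mm) begins 54 mm behind the grasp point. The pads swing forward as they close: fully open they stand 13 mm farther back than shut.
Start: joints at [-1.181, 0.353, 1.633, -0, 1.155, -0.002], TCP at [238.657, -577.642, 211.981] pointing down, gripper open.
Joint ranges: [-2.63, 2.63], [-0.92, 2.1], [0.06, 2.66], [-1.3, 4.44], [0, 2.69], [-3.02, 3.02]. Speed limits (rad/s): [2.22, 2.22, 2.79, 3.14, 3.14, 3.14].

### API

Orientations are given as [roll, pitch, yaw] about the fixed x, y, z axes, in that order (R = Rz(yaw) Ry(pitch) Rx(roll)).
In Python, from rig import sense, grab_frame, sign_off gives the robot as it stands. The module is installed in compiled form; this text tells all that it offers.
- The arm moves only by the tool send_rows, never from a script. Its argument "moves" is a list that holds one entry, the list of rows, each a list of 7 numbers: the shift along the world's x, y, z in m, then the turn, a rotation vector about the world's x, y, z in rad, then the opening, from -1 (shut) to 1 (fully open). In form: [[[dx, dy, dz, rx, ry, rz, jaw], ...]]. A call has 1 to 10 rows; each row shifts and turns the commanded pose from where the row before left it; what a row does not reach is not made up. A row lasts 1/10 s, in which the tool goes at most 50 mm and 8.59 degrees, less where a joint would pass 70% of its speed; a pose out of reach is approached as far as the arm can. A call with a gripper value outside its range is refused whole. The fingers move at their own pace and stop on an object; "grip_force" is the grip in N (left out, the last holds). Time passes only in rows, so rows that do not move let the fingers close. It gives the time, the measured TCP pose, the force, the opening and the grip force at its end, in the units of the state.
- sense(): the state, without advancing time (a new reading comes with each control period).
- grab_frame(name): name is "side" or "top" or "wrist"; returns a dict with "img" (400x640x3 uint8, red, green, blue), "mtx" (3x3 intrinsics, pixels), "rvec" (rotation vector, rad) and "tvec" (3), from world to camera coordinates, as OpenCV has them; the wrist camera has in their place "T_tool_cam" (4x4, takes a point from camera to tool coordinates, whose origin is the TCP and whose axes are the flange's). Camera axes: x right, y down, z forward; pixel columns grow to the right and rows downward; lengths in mm; the calibration is good to about 2 mm. The wrist camera is an equidistant fisheye: a pixel r from the principal point sees the ray r / f radians off the axis. A picture is of the moment at which its call begins: read the wrist's pose just before it. There is no depth.
- sign_off(): hands the job in; it is judged then, once.
The state is a dict: "clock": time; "qpos": joint angles; "qvel": joint speeds; "joint_efforts": joint torques, N m; "eef_pos": TCP position; "tcp_rot": TCP orientation; "contact_force": force on the tool from outside, world axes, zero at the start; "wrist_torque": the same for the moment, N m; "opening": opening from 0.0 (shut) to 1.0 (fully open); "grasp_force": force on a finger pad.
Only numpy, scipy, OpenCV 4.12 (cv2) and the standard library are available. Lean on these libraries where they do the work, as an engineer would, in place of code of your own. Each camera call takes 0.05 s, during which the arm holds its last target. There are 200 camera calls.

## Working session

There is one attempt and no reset: what is moved stays moved. The work goes in short steps, Python scripts to look and compute and a tool call to move; the robot and the scene stay as the last step left them, time stands still between calls to the robot, and variables do not carry over. Pictures are saved under pics/ and viewed, at most 10 in all, crops included, and the job is handed in when it is done.

Besides the shell and the picture viewer there is one more tool, called after "Request:" as name(argument=value, ...) on one line, values as JSON. send_rows: Moves the arm, as the interface text tells. Its arguments: {"type":"object","properties":{"moves":{"type":"array"},"grip_force":{"type":"number"}},"required":["moves"]}

```bash
mkdir -p pics; python3 - <<'E'
from rig import *
import cv2,pickle,numpy as np
s=sense();print(s)
for n in ("side","top"):
    f=grab_frame(n);pickle.dump(f,open(f"{n}.pkl","wb"));cv2.imwrite(f"pics/{n}0.png",f["img"][:,:,::-1])
    R=cv2.Rodrigues(np.array(f["rvec"],float))[0];print(n,f["mtx"],(-R.T@np.array(f["tvec"]).ravel()).round(1))
E
```

```text
{'clock': 0.0, 'qpos': array([-1.18140454e+00,  3.53664170e-01,  1.63414361e+00,  2.41624735e-06,
        1.15521267e+00, -2.40938187e-03]), 'qvel': array([-1.42132290e-03,  7.81276998e-04, -4.73409463e-05,  8.65827625e-04,
        1.16836503e-03, -3.61287205e-05]), 'joint_efforts': array([-3.76523210e-03, -6.05255699e+01, -3.42068195e+01, -2.46053469e-04,
        9.48456698e-03,  7.33028128e-05]), 'eef_pos': array([ 238.45848164, -577.16495134,  211.24764963]), 'tcp_rot': array([-3.14016487e+00, -5.64926245e-06,  3.91800189e-01]), 'contact_force': array([-0.27836001,  0.17847001, -0.18407971]), 'wrist_torque': array([ 0.02932129, -0.01548938,  0.04593154]), 'grasp_force': 0.0, 'opening': 1.0034110748158618}
side [[382.91660517   0.         317.90268935]
 [  0.         382.91660517 197.94193183]
 [  0.           0.           1.        ]] [403.4 547.4 683.7]
top [[365.05384721   0.         325.77811685]
 [  0.         365.05384721 203.98538651]
 [  0.           0.           1.        ]] [ 488.8 -102.2  983.2]
```

View pics/top0.png

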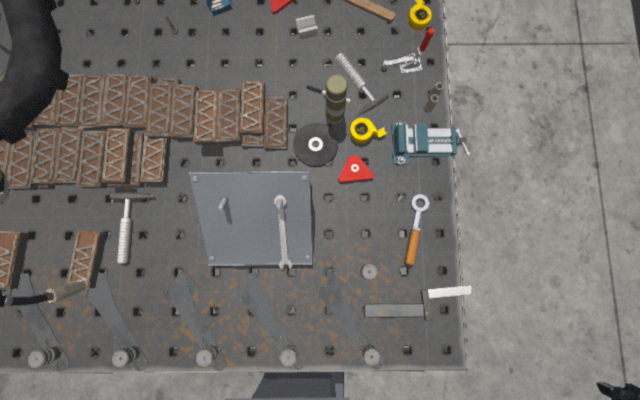

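View pics/side0.png

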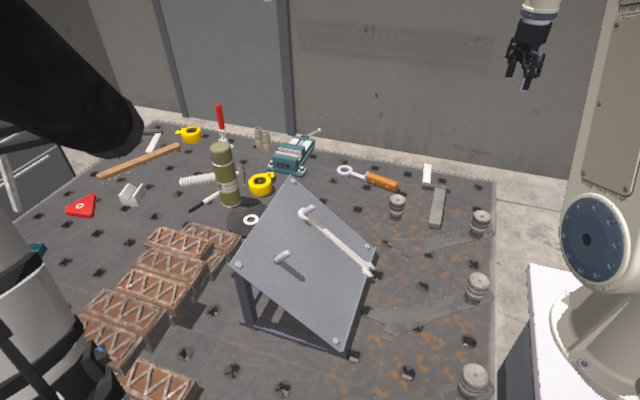

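The top view shows the loose spanner, with its eye near (420,203) and grip end near (410,264). The free peg is the left one, near (222,204), and the board corners are near (190,172), (308,173), (210,266) and (313,266). I'll enlarge these.

```bash
python3 - <<'E'
import cv2,numpy as np
t=cv2.imread("pics/top0.png");s=cv2.imread("pics/side0.png")
a=cv2.resize(t[165:275,180:320],None,fx=4,fy=4,interpolation=cv2.INTER_CUBIC) #560x440
b=cv2.resize(t[185:275,395:440],None,fx=5,fy=5,interpolation=cv2.INTER_CUBIC)[:440] #225x450
cv2.imwrite("pics/c1.png",np.hstack([a,b[:440]]))
a=cv2.resize(s[170:350,225:385],None,fx=3,fy=3,interpolation=cv2.INTER_CUBIC) #480x540
b=cv2.resize(s[155:200,325:405],None,fx=4,fy=4,interpolation=cv2.INTER_CUBIC) #320x180
c=np.zeros((540,800,3),np.uint8);c[:,:480]=a;c[:180,480:]=b
cv2.imwrite("pics/c2.png",c)
E
```

```text
(no output)
```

View pics/c1.png

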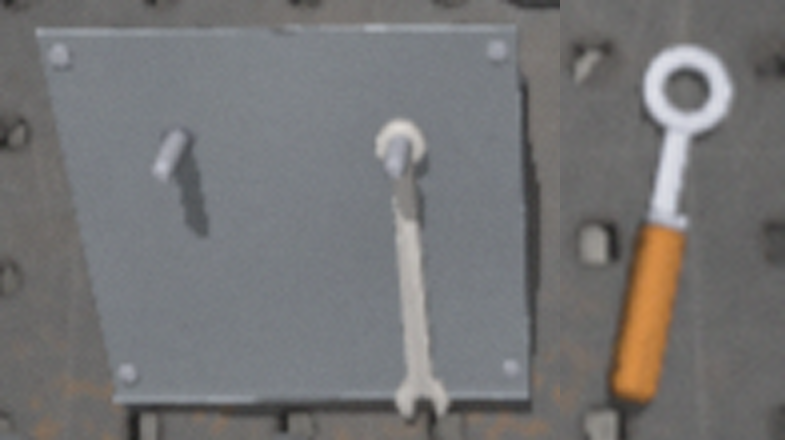

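View pics/c2.png

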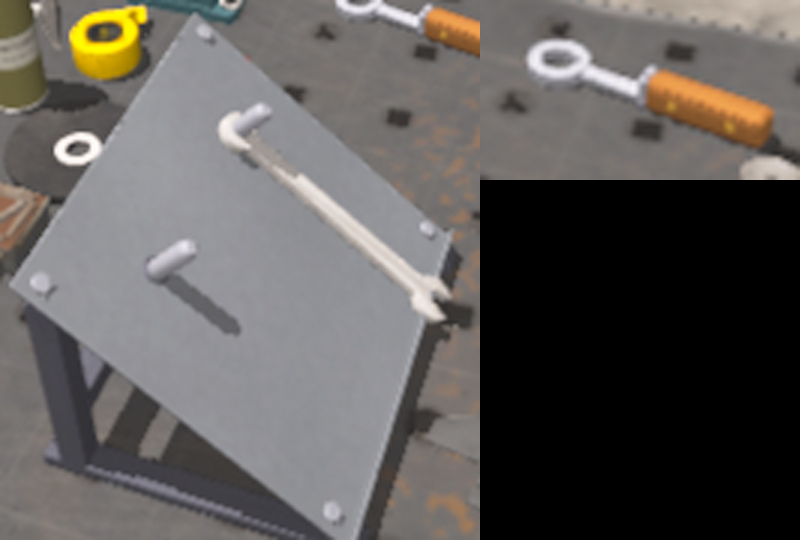

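The crops give the rack corners, the free peg's tip and foot, and the spanner's ring and grip ends in both views. Next I'll fit both poses.

```bash
cat > h.py <<'E'
import numpy as np,cv2,pickle
from scipy.optimize import least_squares
from scipy.spatial.transform import Rotation as Ro
F={n:pickle.load(open(n+".pkl","rb")) for n in("top","side")}
def proj(n,P):
    f=F[n];return cv2.projectPoints(np.array(P,float).reshape(-1,3),np.array(f["rvec"],float),np.array(f["tvec"],float),np.array(f["mtx"]),None)[0].reshape(-1,2)
def place(p,P):
    c,s=np.cos(p[2]),np.sin(p[2]);return np.array(P,float)@np.array([[c,-s,0],[s,c,0],[0,0,1]]).T+[p[0],p[1],0]
def fit(obs,p0):
    def r(p): return np.concatenate([(proj(n,place(p,[P]))[0]-uv) for n,P,uv in obs])
    s=least_squares(r,p0,loss="soft_l1");print(s.x.round(4),r(s.x).reshape(-1,2).round(1).tolist());return s.x
E
python3 - <<'E'
from h import *
UL,UR,LL,LR=[99.5,135,189],[99.5,-135,189],[-100,135,22],[-100,-135,22]
T,Ft=[19.8,65,174.8],[45.5,65,144.1]
rack=[("top",UL,(189.2,172.2)),("top",UR,(308.9,171)),("top",LL,(208.5,265)),("top",LR,(311.8,264.5)),("top",T,(220.3,207.3)),("top",Ft,(224.8,198.5)),
("side",UL,(229,263)),("side",UR,(290,174.4)),("side",LR,(377.4,248.7)),("side",T,(287.4,252)),("side",Ft,(277,259))]
for sg in (1,):
    fit(rack,[350,-180,0])
sp=[("top",[85,0,12],(420.3,202.6)),("top",[-85,0,28],(409.3,264.6)),("top",[9,0,22],(416.4,229.6)),
("side",[85,0,12],(344,169.8)),("side",[9,0,22],(366.4,174.6)),("side",[-85,0,15],(395.6,187.0))]
fit(sp,[400,-400,0])
E
```

```text
[591.7444  67.3039 351.8534] [[-0.5, -0.2], [0.6, 1.1], [-0.8, -2.4], [-0.2, -1.8], [-0.2, 0.9], [-0.4, 0.8], [-0.7, 0.4], [0.8, -1.3], [-3.3, -1.3], [1.5, -0.8], [0.1, 0.1]]
[ 5.677858e+02 -3.393065e+02 -2.411000e-01] [[-0.1, -0.2], [-0.3, -0.1], [-0.8, -0.2], [-0.1, -1.1], [0.3, -0.6], [0.7, -0.4]]
```

Request:
send_rows(moves=[[[0.0315, 0.0242, 0, 0, 0, -0.0633, 1], [0.0315, 0.0242, 0, 0, 0, -0.0633, 1], [0.0315, 0.0242, 0, 0, 0, -0.0633, 1], [0.0315, 0.0242, 0, 0, 0, -0.0633, 1], [0.0315, 0.0242, 0, 0, 0, -0.0633, 1], [0.0315, 0.0242, -0.01, 0, 0, -0.0633, 1], [0.0315, 0.0242, -0.02, 0, 0, -0.0633, 1], [0.0315, 0.0242, -0.02, 0, 0, -0.0633, 1], [0.0315, 0.0242, -0.02, 0, 0, -0.0633, 1], [0.031, 0.0242, -0.01, 0, 0, -0.0633, 1]]])

```text
clock: 1.1
eef_pos: [553.3, -333.8, 129.7]
tcp_rot: [-3.141, 0.003, -0.244]
contact_force: [0.1, -0.2, 0.0]
opening: 0.994
grasp_force: 0.0
```

Request:
send_rows(moves=[[[0, 0, 0, 0, 0, 0, 1], [0, 0, 0, 0, 0, 0, 1]]])

```text
clock: 1.3
eef_pos: [553.2, -334.8, 131.2]
tcp_rot: [-3.141, 0.002, -0.239]
contact_force: [-0.4, -1.1, -0.7]
opening: 0.998
grasp_force: 0.0
```

```bash
python3 - <<'E'
from rig import *
from h import *
s=sense();f=grab_frame("wrist");pickle.dump((s,f),open("w1.pkl","wb"))
print(s["clock"],s["eef_pos"],s["tcp_rot"],s["qpos"].round(2),f["mtx"],f["T_tool_cam"])
cv2.imwrite("pics/w1.png",f["img"][:,:,::-1])
E
```

```text
1.3 [ 553.18783698 -334.80606818  131.17242484] [-3.14135296e+00  1.55211791e-03 -2.38660382e-01] [-0.55  0.47  1.65 -0.    1.02  1.26] [[309.70691629   0.         317.81140638]
 [  0.         309.70691629 198.99428864]
 [  0.           0.           1.        ]] [[ 9.07636010e-04 -9.58224428e-01 -2.86015946e-01  7.16133703e+01]
 [ 9.99999258e-01  1.10209220e-03 -5.18909301e-04  5.34288903e-01]
 [ 8.12447512e-04 -2.86015262e-01  9.58224718e-01 -1.61259667e+02]
 [ 0.00000000e+00  0.00000000e+00  0.00000000e+00  1.00000000e+00]]
```

View pics/w1.png

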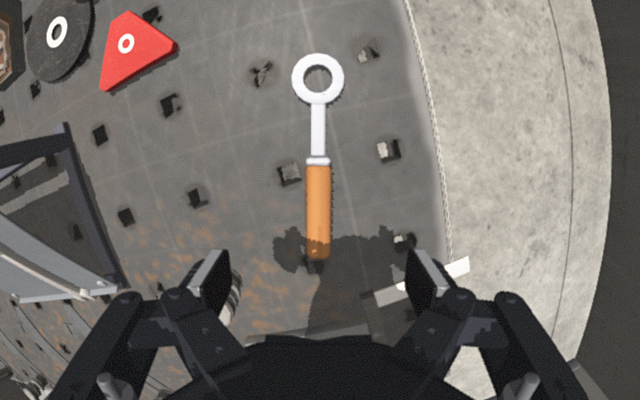

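The wrist view shows the ring eye at about (318,79), the grip's front end at (317,165) and its back end at (317,258). The spanner is well centred between the fingers.

```bash
cat >> h.py <<'E'
def wray(s,f,uv):
    K=np.array(f["mtx"]);d=(np.array(uv,float)-[K[0,2],K[1,2]])/K[0,0];t=np.hypot(*d)
    v=np.array([np.sin(t)*d[0]/t,np.sin(t)*d[1]/t,np.cos(t)])
    T=np.array(f["T_tool_cam"]);R=Ro.from_euler("xyz",s["tcp_rot"]).as_matrix()
    return R@T[:3,3]+s["eef_pos"],R@T[:3,:3]@v
def wproj(s,f,P):
    K=np.array(f["mtx"]);T=np.array(f["T_tool_cam"]);R=Ro.from_euler("xyz",s["tcp_rot"]).as_matrix()
    c=T[:3,:3].T@(R.T@(np.array(P)-s["eef_pos"])-T[:3,3]);t=np.arctan2(np.hypot(c[0],c[1]),c[2])
    return K[:2,2]+K[0,0]*t*c[:2]/np.hypot(c[0],c[1])
E
python3 - <<'E'
from h import *
s,f=pickle.load(open("w1.pkl","rb"))
for uv,z in(((318,79),10),((317,165),22),((317,258),28)):
    o,d=wray(s,f,uv);print((o+d*(z-o[2])/d[2]).round(1))
print([place([567.8,-339.3,-.241],[[x,0,0]])[0].round(1) for x in(85,9,-85)])
E
```

```text
[ 649.3 -358.6   10. ]
[ 574.8 -339.7   22. ]
[ 488.7 -318.7   28. ]
[array([ 650.3, -359.6,    0. ]), array([ 576.5, -341.4,    0. ]), array([ 485.3, -319. ,    0. ])]
```

Request:
send_rows(moves=[[[0, 0, -0.02, 0, 0, 0, 1], [0, 0, -0.02, 0, 0, 0, 1], [0, 0, -0.02, 0, 0, 0, 1], [0, 0, -0.02, 0, 0, 0, 1], [0, 0, -0.015, 0, 0, 0, 1], [0, 0, -0.01, 0, 0, 0, 1], [0, 0, -0.006, 0, 0, 0, 1], [0, 0, 0, 0, 0, 0, 1]]])

```text
clock: 2.15
eef_pos: [552.8, -335.8, 20.6]
tcp_rot: [-3.141, 0.001, -0.241]
contact_force: [0.2, -0.4, 0.9]
opening: 0.999
grasp_force: 0.0
```

Request:
send_rows(moves=[[[0, 0, 0, 0, 0, 0, -1], [0, 0, 0, 0, 0, 0, -1], [0, 0, 0, 0, 0, 0, -1], [0, 0, 0, 0, 0, 0, -1], [0, 0, 0, 0, 0, 0, -1], [0, 0, 0, 0, 0, 0, -1], [0, 0, 0, 0, 0, 0, -1], [0, 0, 0, 0, 0, 0, -1]]], grip_force=70)

```text
clock: 2.95
eef_pos: [553.2, -335.6, 21.0]
tcp_rot: [-3.142, 0.0, -0.241]
contact_force: [-0.1, -0.7, 0.2]
opening: 0.0
grasp_force: 0.0
```

```bash
python3 - <<'E'
from rig import *
from h import *
s=sense();f=grab_frame("wrist");pickle.dump((s,f),open("w2.pkl","wb"))
print(s["clock"],s["eef_pos"],s["opening"],s["grasp_force"])
cv2.imwrite("pics/w2.png",f["img"][:,:,::-1])
E
```

```text
2.95 [ 553.1569974  -335.63286071   20.97657805] 0.00043433747422012793 0.0
```

View pics/w2.png

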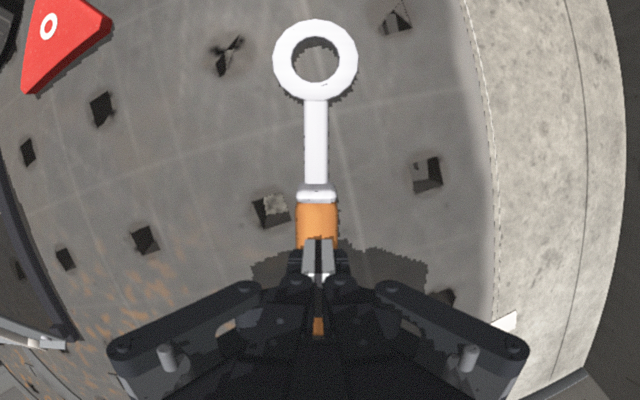

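The fingers are shut at (318,240–280) and the grip is visible in front of and behind them, so they have closed on top of the grip or gone through without holding it. I'll check the real height from the ring's scale and the expected pixel of the fingertips.

```bash
python3 - <<'E'
from h import *
s,f=pickle.load(open("w2.pkl","rb"))
R=Ro.from_euler("xyz",s["tcp_rot"]).as_matrix()
for q in([0,0,17],[0,0,-2],[11,0,17],[11,0,-2],[11,0,-15],[0,0,-30]): print(q,wproj(s,f,R@np.array(q,float)+s["eef_pos"]).round(1))
# height fit: eye centre, ring front/back/left/right rim, collar
obs=[((315.5,60),[85,0,12]),((315.5,18),[109,0,12]),((273,60),[85,24,12]),((358,60),[85,-24,12]),((318,199),[9,0,22]),((297,225),[0,12,18]),((338,225),[0,-12,18])]
def r(p):
    t=dict(s,eef_pos=s["eef_pos"]+[0,0,p[3]]);P=place(p[:3],[o[1] for o in obs])
    return np.concatenate([wproj(t,f,a)-o[0] for a,o in zip(P,obs)])
q=least_squares(r,[567,-339,-.24,0],loss="soft_l1");print(q.x.round(3),r(q.x).reshape(-1,2).round(1).tolist())
E
```

```text
[0, 0, 17] [317.1 227.5]
[0, 0, -2] [317. 240.]
[11, 0, 17] [317.1 210.7]
[11, 0, -2] [317.  221.8]
[11, 0, -15] [316.9 230.8]
[0, 0, -30] [316.8 263.8]
[ 5.65324e+02 -3.39147e+02 -2.28000e-01 -6.98000e+00] [[0.4, 0.2], [-0.2, -0.9], [-3.2, 1.8], [4.1, 0.5], [-0.3, 7.8], [-1.2, -4.5], [2.0, -5.0]]
```

```bash
python3 - <<'E'
from h import *
s,f=pickle.load(open("w1.pkl","rb"))
R=Ro.from_euler("xyz",s["tcp_rot"]).as_matrix()
for q in([11,42.5,4],[-11,42.5,4],[11,42.5,-34],[-11,-42.5,4],[11,-42.5,4]): print(q,wproj(s,f,R@np.array(q,float)+s["eef_pos"]).round(1))
a=cv2.resize(f["img"][230:330,160:260,::-1],None,fx=4,fy=4)
s,f=pickle.load(open("w2.pkl","rb"))
b=cv2.resize(f["img"][180:340,270:370,::-1],None,fx=4,fy=4)[:600]
c=np.zeros((600,800,3),np.uint8);c[:400,:400]=a;c[:,400:]=b;cv2.imwrite("pics/c3.png",c)
E
```

```text
[11, 42.5, 4] [390.5 217.8]
[-11, 42.5, 4] [387.4 251.9]
[11, 42.5, -34] [407.9 245.6]
[-11, -42.5, 4] [246.7 251.7]
[11, -42.5, 4] [243.6 217.6]
```

View pics/c3.png

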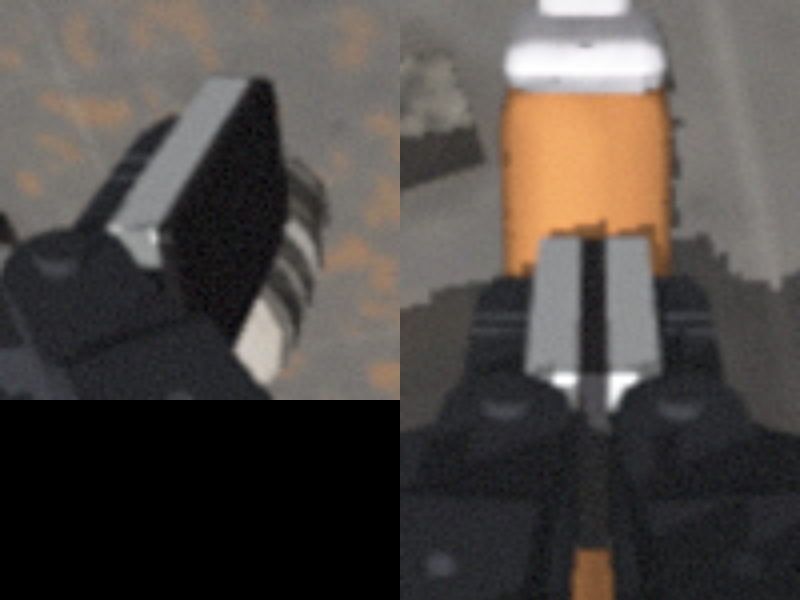

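The picture shows the shut fingertips at about row 239, where the stated TCP would put them at about row 211. The open pads in the earlier view are offset by the same amount. Ring scale and table agree with the reported pose, so the real fingertips sit about 43 mm behind where the tool description puts them. They closed above the 28 mm grip. I'll open and go about 42 mm lower in careful steps, watching the force.

Request:
send_rows(moves=[[[0, 0, 0, 0, 0, 0, 1], [0, 0, 0, 0, 0, 0, 1], [0, 0, 0, 0, 0, 0, 1], [0, 0, 0, 0, 0, 0, 1], [0, 0, 0, 0, 0, 0, 1], [0, 0, -0.008, 0, 0, 0, 1], [0, 0, -0.008, 0, 0, 0, 1], [0, 0, -0.008, 0, 0, 0, 1], [0, 0, -0.006, 0, 0, 0, 1], [0, 0, 0, 0, 0, 0, 1]]])

```text
clock: 4.0
eef_pos: [552.4, -335.2, -10.4]
tcp_rot: [-3.141, 0.002, -0.241]
contact_force: [-0.5, 0.2, -0.5]
opening: 1.0
grasp_force: 0.0
```

Request:
send_rows(moves=[[[0, 0, -0.004, 0, 0, 0, 1], [0, 0, -0.004, 0, 0, 0, 1], [0, 0, -0.003, 0, 0, 0, 1], [0, 0, 0, 0, 0, 0, 1]]])

```text
clock: 4.4
eef_pos: [552.9, -335.5, -20.4]
tcp_rot: [-3.141, 0.001, -0.241]
contact_force: [-0.6, -0.2, 0.4]
opening: 0.996
grasp_force: 0.0
```

Request:
send_rows(moves=[[[0, 0, 0, 0, 0, 0, -1], [0, 0, 0, 0, 0, 0, -1], [0, 0, 0, 0, 0, 0, -1], [0, 0, 0, 0, 0, 0, -1], [0, 0, 0, 0, 0, 0, -1], [0, 0, 0, 0, 0, 0, -1]]], grip_force=70)

```text
clock: 5.0
eef_pos: [553.8, -336.1, -19.0]
tcp_rot: [3.141, -0.001, -0.241]
contact_force: [-1.4, 0.0, 7.5]
opening: 0.265
grasp_force: 71.3
```

Gripped at 71 N. Next I'll refit the rack, adding the other peg's tip and leaving out the lip-affected lower corners, and work out the goal poses.

```bash
python3 - <<'E'
from h import *
UL,UR=[99.5,135,189],[99.5,-135,189]
T,Ft,T2=[19.8,65,174.8],[45.5,65,144.1],[19.8,-65,174.8]
rack=[("top",UL,(189.2,172.2)),("top",UR,(308.9,171)),("top",T,(220.3,207.3)),("top",T2,(278.2,207.5)),("top",Ft,(224.8,198.5)),
("side",UL,(229,263)),("side",UR,(290,174.4)),("side",T,(287.4,252)),("side",T2,(313.2,206)),("side",Ft,(277,259))]
p=fit(rack,[590,67,-.005])
print(place(p,[Ft,T]).round(1), place(fit([r for r in rack if r[0]=="top"],p),[Ft]),place(fit([r for r in rack if r[0]=="side"],p),[Ft]))
E
```

```text
[5.930436e+02 6.712740e+01 7.000000e-04] [[-0.7, -0.4], [0.4, 0.2], [-0.1, 0.5], [0.1, 0.1], [-0.4, 0.4], [-1.1, 0.5], [-0.2, -1.4], [1.0, -0.9], [0.1, -0.5], [-0.4, -0.0]]
[5.934629e+02 6.675250e+01 1.900000e-03] [[-0.6, -0.5], [0.6, -0.0], [0.0, 0.4], [0.2, -0.2], [-0.3, 0.3]]
[ 5.924757e+02  6.786380e+01 -8.000000e-04] [[-1.1, 0.8], [0.1, -1.2], [1.1, -0.6], [0.3, -0.2], [-0.3, 0.3]]
[[638.5 132.2 144.1]
 [612.8 132.1 174.8]] [[638.84181706 131.83706686 144.1       ]] [[638.02998148 132.82580363 144.1       ]]
```

Request:
send_rows(moves=[[[0, 0, 0.01, 0, 0, 0, -1], [0, 0, 0.02, 0, 0, 0, -1], [0, 0, 0.03, 0, 0, 0, -1], [0, 0, 0.04, 0, 0, 0, -1], [0, 0, 0.04, 0, 0, 0, -1], [0, 0, 0.04, 0, 0, 0, -1], [0, 0, 0.04, 0, 0, 0, -1], [0, 0, 0.04, 0, 0, 0, -1], [0, 0, 0.02, 0, 0, 0, -1], [0, 0, 0.01, 0, 0, 0, -1]]])

```text
clock: 6.0
eef_pos: [553.6, -335.9, 272.9]
tcp_rot: [3.141, -0.003, -0.241]
contact_force: [0.7, -0.3, -2.7]
opening: 0.264
grasp_force: 68.7
```

Request:
send_rows(moves=[[[-0.002, 0.0156, 0, 0, 0, 0.0241, -1], [-0.003, 0.0312, 0, 0, 0, 0.0241, -1], [-0.003, 0.0312, 0, 0, 0, 0.0241, -1], [-0.003, 0.0312, 0, 0, 0, 0.0241, -1], [-0.003, 0.0312, 0, 0, 0, 0.0241, -1], [-0.002, 0.0312, 0, 0, 0, 0.0241, -1], [-0.002, 0.0312, 0, 0, 0, 0.0241, -1], [-0.002, 0.0312, 0, 0, 0, 0.0241, -1], [-0.002, 0.0312, 0, 0, 0, 0.0241, -1], [-0.001, 0.0312, 0, 0, 0, 0.0241, -1]]])

```text
clock: 7.0
eef_pos: [528.1, -37.2, 268.1]
tcp_rot: [-3.141, 0.004, 0.002]
contact_force: [0.2, 0.3, -2.4]
opening: 0.268
grasp_force: 68.8
```

Request:
send_rows(moves=[[[0, 0.0312, 0, 0, -0.04, 0, -1], [0, 0.0312, 0, 0, -0.06, 0, -1], [0, 0.0312, 0, 0, -0.08, 0, -1], [0, 0.0312, 0, 0, -0.09, 0, -1], [0, 0.0312, 0, 0, -0.09, 0, -1], [0, 0.0156, 0, 0, -0.09, 0, -1], [0, 0, 0, 0, -0.09, 0, -1], [0, 0, 0, 0, -0.08, 0, -1], [0, 0, 0, 0, -0.05, 0, -1], [0, 0, 0, 0, -0.028, 0, -1]]])

```text
clock: 8.0
eef_pos: [527.0, 132.3, 266.8]
tcp_rot: [3.14, -0.695, 0.003]
contact_force: [0.4, -0.3, -2.2]
opening: 0.268
grasp_force: 69.0
```

Request:
send_rows(moves=[[[0, 0, -0.02, 0, 0, 0, -1], [0, 0, -0.03, 0, 0, 0, -1], [0, 0, -0.03, 0, 0, 0, -1], [0, 0, -0.02, 0, 0, 0, -1], [0, 0, -0.01, 0, 0, 0, -1], [0, 0, 0, 0, 0, 0, -1], [0, 0, 0, 0, 0, 0, -1]]])

```text
clock: 8.7
eef_pos: [531.9, 128.8, 176.4]
tcp_rot: [-3.139, -0.676, 0.003]
contact_force: [-0.2, -0.1, -1.4]
opening: 0.264
grasp_force: 69.0
```

```bash
python3 - <<'E'
from rig import *
from h import *
s=sense();f=grab_frame("wrist");pickle.dump((s,f),open("w3.pkl","wb"))
print(s["clock"],s["eef_pos"],s["tcp_rot"],s["qpos"].round(2),s["opening"],s["grasp_force"])
cv2.imwrite("pics/w3.png",f["img"][:,:,::-1])
R=Ro.from_euler("xyz",s["tcp_rot"]).as_matrix();print(R.round(3))
for q in([99.5,0,-20],[123.5,0,-26]): print(wproj(s,f,R@np.array(q)+s["eef_pos"]))
for P in([638.5,132.2,144.1],[612.8,132.2,174.8]): print(wproj(s,f,np.array(P)))
E
```

```text
8.7 [531.94832166 128.7675758  176.41877503] [-3.13934679e+00 -6.76367605e-01  2.53856328e-03] [ 0.39  0.07  2.33 -1.15  0.26  3.02] 0.26419488913014044 69.04619693756104
[[ 0.78   0.004  0.626]
 [ 0.002 -1.     0.004]
 [ 0.626 -0.002 -0.78 ]]
[317.53275957  48.49919492]
[317.50358803  -4.30452197]
[314.21836547 119.51680092]
[313.23818445 122.63408274]
```

View pics/w3.png

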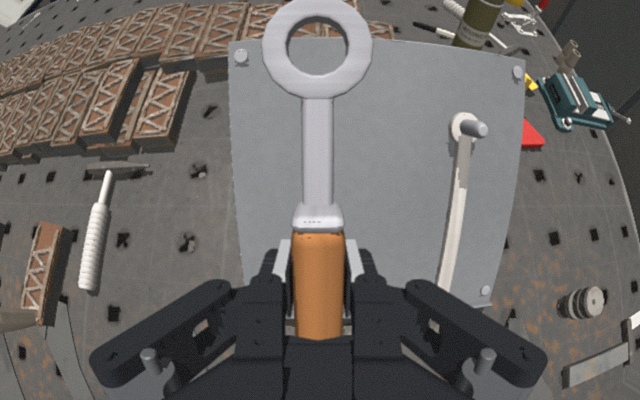

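The spanner is held well: ring at (318,48), exactly where predicted. However joint 6 is at its limit (3.02) and joint 4 is near its own, so this wrist branch can't reach the pose. I'll fit a kinematic model from the samples so far and look for a feasible branch.

```bash
cat > kin.py <<'E'
from h import *
Rz=lambda a:Ro.from_euler("z",a).as_matrix();Ry=lambda a:Ro.from_euler("y",a).as_matrix()
def fk(q,g):
    r,h,L2,e,L3,Lt=g;R=Rz(q[0]);p=R@[r,0,h]
    R=R@Ry(q[1]);p=p+R@[0,0,L2];R=R@Ry(q[2]);p=p+R@[e,0,L3]
    R=R@Rz(SG[0]*q[3])@Ry(q[4]);p=p+R@[0,0,Lt];R=R@Rz(SG[1]*q[5]+OFF)
    return p,R
SG=[1,1];OFF=0
E
python3 - <<'E'
import kin;from kin import *
s0=dict(qpos=np.array([-1.18140454,.35366417,1.63414361,0,1.15521267,-.00240938]),eef_pos=np.array([238.46,-577.16,211.25]),tcp_rot=np.array([-3.14016,0,.3918]))
S=[s0]+[pickle.load(open(f"w{i}.pkl","rb"))[0] for i in(1,2,3)]
for sg in([1,1],[-1,1],[1,-1],[-1,-1]):
    for off in(np.pi/2,-np.pi/2,0,np.pi):
        kin.SG=sg;kin.OFF=off
        e=[np.linalg.norm((Ro.from_matrix(fk(s["qpos"],[0]*6)[1]).inv()*Ro.from_euler("xyz",s["tcp_rot"])).as_rotvec()) for s in S]
        if max(e)<.3:
            def r(g): return np.concatenate([fk(s["qpos"],g)[0]-s["eef_pos"] for s in S]+[[ .005*g[0],.005*g[3]]])
            o=least_squares(r,[0,200,400,0,400,300]);print(sg,off,np.round(e,3),o.x.round(1),o.fun.round(1))
E
```

```text
[1, 1] 1.5707963267948966 [0. 0. 0. 0.] [  2.4 291.1 565.9  57.4 492.  359.2] [-1.4 -0.5 -0.2 -0.8 -1.3  0.1 -0.6 -1.4  0.5  0.2 -0.8 -0.4  0.   0.3]
```

```bash
cat >> kin.py <<'E'
import kin as _k
OFF=np.pi/2
G=[2.4,291.1,565.9,57.4,492.0,359.2]
LO=np.array([-2.63,-.92,.06,-1.3,0,-3.02]);HI=np.array([2.63,2.1,2.66,4.44,2.69,3.02])
def ik(p,R,q0):
    def r(q):
        a,B=fk(q,G);return np.concatenate([(a-p)/100,(Ro.from_matrix(B.T@R)).as_rotvec()])
    o=least_squares(r,np.clip(q0,LO+1e-3,HI-1e-3),bounds=(LO,HI));return o.x,np.linalg.norm(o.fun)
FOOT=np.array([638.5,132.2,144.1])
def goal(phi,off,flip=0,eye=(99.5,0,-20),tilt=0):
    c,s=np.cos(np.radians(40)),np.sin(np.radians(40))
    z=np.array([s,0,-c]);x=np.array([c,0,s]);R=np.column_stack([x,np.cross(z,x),z])@Rz(phi+flip*np.pi)@Ry(tilt)
    e=np.array(eye)*([-1,1,1] if flip else 1)
    return FOOT-z*off-R@e,R
E
sed -i '/^import kin as _k/d' kin.py
python3 - <<'E'
from kin import *
rng=np.random.default_rng(0)
for flip in(0,1):
  for phi in(-.5,-.25,0,.25,.5):
    for off in(0,60):
      p,R=goal(phi,off,flip);sol=set()
      for k in range(25):
        q,e=ik(p,R,np.array([.3,.3,2.2,0,.3,0])+[0,0,0,rng.uniform(-1.3,4.4),rng.uniform(0,.8),rng.uniform(-3,3)])
        if e<2e-3: sol.add(tuple(q.round(2)))
      print(flip,phi,off,p.round(0),[tuple(map(float,x)) for x in list(sol)[:3]])
E
```

```text
0 -0.5 0 [584.  84.  73.] [(0.23, 0.37, 2.33, 3.69, 0.29, -2.42)]
0 -0.5 60 [546.  84. 119.] [(0.26, 0.21, 2.39, 4.03, 0.22, -2.75)]
0 -0.25 0 [578. 108.  67.] [(0.3, 0.39, 2.34, 3.79, 0.32, -2.21)]
0 -0.25 60 [539. 108. 113.] [(0.34, 0.23, 2.39, 4.12, 0.26, -2.53)]
0 0 0 [575. 132.  65.] [(0.37, 0.4, 2.33, 3.91, 0.34, -2.03)]
0 0 60 [537. 132. 111.] [(0.41, 0.24, 2.38, 4.25, 0.29, -2.34)]
0 0.25 0 [578. 157.  67.] [(0.42, 0.4, 2.3, 4.05, 0.34, -1.87)]
0 0.25 60 [539. 157. 113.] [(0.47, 0.25, 2.35, 4.39, 0.31, -2.18)]
0 0.5 0 [584. 180.  73.] [(0.47, 0.4, 2.27, 4.21, 0.34, -1.74)]
0 0.5 60 [546. 180. 119.] []
1 -0.5 0 [584.  84.  73.] [(0.23, 0.37, 2.33, 3.69, 0.29, 0.72)]
1 -0.5 60 [546.  84. 119.] [(0.26, 0.21, 2.39, 4.03, 0.22, 0.4)]
1 -0.25 0 [578. 108.  67.] [(0.3, 0.39, 2.34, 3.79, 0.32, 0.93)]
1 -0.25 60 [539. 108. 113.] [(0.34, 0.23, 2.39, 4.12, 0.26, 0.62)]
1 0 0 [575. 132.  65.] [(0.37, 0.4, 2.33, 3.91, 0.34, 1.12)]
1 0 60 [537. 132. 111.] [(0.41, 0.24, 2.38, 4.25, 0.29, 0.8)]
1 0.25 0 [578. 157.  67.] [(0.42, 0.4, 2.3, 4.05, 0.34, 1.27)]
1 0.25 60 [539. 157. 113.] [(0.47, 0.25, 2.35, 4.39, 0.31, 0.96)]
1 0.5 0 [584. 180.  73.] [(0.47, 0.4, 2.27, 4.21, 0.34, 1.4)]
1 0.5 60 [546. 180. 119.] []
```

The goal is reachable with joint 4 near 4 rad and joint 6 near -2, which is the other wrist branch. I'll plan a path high above the board that swings joint 4 round, and check its clearance.

```bash
cat > plan.py <<'E'
from kin import *
# clearance of spanner + fingers from the board / peg tips, and table
pts=np.array([[x,y,-20+dz] for x in(123,99,50,0,-70) for y in(-24,24) for dz in(0,)]+[[0,57,20-43],[0,-57,-26],[-40,0,-80]],float)
n=np.array([-np.sin(np.radians(40)),0,np.cos(np.radians(40))])
def clr(q):
    p,R=fk(q,G);W=pts@R.T+p;return ((W-FOOT)@n).min(),W[:,2].min()
def rows(Q,show=True):
    out=[]
    for a,b in zip(Q[:-1],Q[1:]):
        p,R=fk(a,G);p2,R2=fk(b,G);out.append(np.r_[(p2-p)/1000,Ro.from_matrix(R2@R.T).as_rotvec()])
    return np.array(out)
def interp(W,N):
    Q=[W[0]]
    for a,b,n_ in zip(W[:-1],W[1:],N): Q+=[a+(b-a)*k/n_ for k in range(1,n_+1)]
    return np.array(Q)
E
python3 - <<'E'
from plan import *
s=pickle.load(open("w3.pkl","rb"))[0];q0=s["qpos"]
H=[.3,-.15,2.25]
J1=np.array(H+[0,.2,1.85]);J2=np.array(H+[1.57,.2,.28]);J3=np.array(H+[3.14,.2,-1.3])
p,R=goal(0,60);J5,e=ik(p,R,np.array([.41,.24,2.38,4.25,.29,-2.34]));print(J5.round(3),e)
J4=np.array([.38,.1,2.33,3.8,.27,-1.9])
W=[q0,J1,J2,J3,J4,J5];Q=interp(W,[10,10,10,10,10])
for w in W: p,R=fk(w,G);print(p.round(0),R[:,2].round(2),R[:,0].round(2))
print([tuple(map(int,clr(q))) for q in Q[::2]])
r=rows(Q);print(np.abs(r[:,:3]).max(),np.linalg.norm(r[:,3:],axis=1).max(), np.abs(np.diff(Q,axis=0)).max(0).round(2))
E
```

```text
[ 0.408  0.24   2.378  4.247  0.29  -2.339] 6.439156138173992e-14
[532. 128. 176.] [ 0.63  0.   -0.78] [0.78 0.   0.63]
[555. 172. 313.] [ 0.71  0.22 -0.67] [ 0.69 -0.07  0.72]
[569. 251. 375.] [ 0.75  0.44 -0.49] [ 0.59 -0.1   0.8 ]
[624. 193. 437.] [ 0.9   0.28 -0.32] [ 0.38 -0.16  0.91]
[598. 176. 231.] [ 0.79  0.14 -0.59] [ 0.61 -0.08  0.79]
[537. 132. 111.] [ 0.64  0.   -0.77] [0.77 0.   0.64]
[(109, 147), (123, 166), (139, 187), (155, 211), (171, 239), (189, 271), (193, 273), (197, 280), (202, 291), (207, 305), (211, 320), (214, 336), (215, 351), (215, 362), (213, 370), (210, 373), (183, 335), (157, 297), (133, 259), (112, 221), (93, 184), (83, 162), (75, 140), (68, 120), (63, 100), (59, 81)]
0.020826104237253958 0.03842568755807699 [0.01 0.03 0.01 0.16 0.01 0.16]
```

```bash
python3 - <<'E'
from plan import *
q0=pickle.load(open("w3.pkl","rb"))[0]["qpos"]
H=[.3,-.15,2.25]
W=[q0]+[np.array(H+t) for t in([0,.2,1.85],[1.57,.2,.28],[3.14,.2,-1.3])]
for x in rows(interp(W,[8,10,10])): print(x.round(3).tolist())
E
```

```text
[0.001, 0.003, 0.012, 0.021, 0.0, 0.003]
[0.001, 0.004, 0.013, 0.024, -0.004, 0.007]
[0.002, 0.005, 0.014, 0.026, -0.008, 0.009]
[0.003, 0.006, 0.016, 0.028, -0.014, 0.012]
[0.003, 0.007, 0.018, 0.029, -0.019, 0.013]
[0.004, 0.007, 0.02, 0.029, -0.024, 0.014]
[0.005, 0.006, 0.021, 0.029, -0.03, 0.014]
[0.005, 0.006, 0.023, 0.028, -0.035, 0.014]
[-0.003, 0.011, 0.001, 0.018, 0.003, 0.025]
[-0.002, 0.011, 0.002, 0.019, -0.002, 0.025]
[-0.001, 0.011, 0.004, 0.02, -0.006, 0.023]
[-0.0, 0.01, 0.005, 0.02, -0.011, 0.021]
[0.001, 0.009, 0.006, 0.02, -0.015, 0.019]
[0.002, 0.008, 0.007, 0.019, -0.019, 0.016]
[0.003, 0.007, 0.008, 0.018, -0.022, 0.012]
[0.004, 0.006, 0.009, 0.017, -0.025, 0.009]
[0.004, 0.004, 0.009, 0.015, -0.027, 0.005]
[0.005, 0.003, 0.01, 0.013, -0.029, 0.001]
[0.006, 0.001, 0.01, 0.01, -0.03, -0.003]
[0.006, -0.001, 0.009, 0.007, -0.03, -0.007]
[0.006, -0.003, 0.009, 0.005, -0.029, -0.011]
[0.006, -0.004, 0.008, 0.002, -0.027, -0.015]
[0.006, -0.006, 0.007, -0.001, -0.025, -0.019]
[0.006, -0.007, 0.006, -0.004, -0.022, -0.022]
[0.006, -0.008, 0.005, -0.006, -0.019, -0.024]
[0.005, -0.009, 0.004, -0.009, -0.015, -0.026]
[0.004, -0.01, 0.002, -0.011, -0.011, -0.027]
[0.004, -0.011, 0.001, -0.013, -0.007, -0.028]
```

Request:
send_rows(moves=[[[0.001, 0.003, 0.012, 0.021, 0.0, 0.003, -1], [0.001, 0.004, 0.013, 0.024, -0.004, 0.007, -1], [0.002, 0.005, 0.014, 0.026, -0.008, 0.009, -1], [0.003, 0.006, 0.016, 0.028, -0.014, 0.012, -1], [0.003, 0.007, 0.018, 0.029, -0.019, 0.013, -1], [0.004, 0.007, 0.02, 0.029, -0.024, 0.014, -1], [0.005, 0.006, 0.021, 0.029, -0.03, 0.014, -1], [0.005, 0.006, 0.023, 0.028, -0.035, 0.014, -1]]])

```text
clock: 9.55
eef_pos: [555.9, 173.1, 314.9]
tcp_rot: [-2.841, -0.801, -0.106]
contact_force: [-0.4, 0.2, -2.6]
opening: 0.267
grasp_force: 69.1
```

```bash
python3 - <<'E'
from rig import *
s=sense();print(s["clock"],s["eef_pos"].round(1),s["tcp_rot"].round(3),s["qpos"].round(2))
E
```

```text
9.55 [555.9 173.1 314.9] [-2.841 -0.801 -0.106] [ 0.3  -0.15  2.25  0.01  0.2   1.84]
```

Tracking is exactly as planned. I'll continue with the swing.

Request:
send_rows(moves=[[[-0.003, 0.011, 0.001, 0.018, 0.003, 0.025, -1], [-0.002, 0.011, 0.002, 0.019, -0.002, 0.025, -1], [-0.001, 0.011, 0.004, 0.02, -0.006, 0.023, -1], [0, 0.01, 0.005, 0.02, -0.011, 0.021, -1], [0.001, 0.009, 0.006, 0.02, -0.015, 0.019, -1], [0.002, 0.008, 0.007, 0.019, -0.019, 0.016, -1], [0.003, 0.007, 0.008, 0.018, -0.022, 0.012, -1], [0.004, 0.006, 0.009, 0.017, -0.025, 0.009, -1], [0.004, 0.004, 0.009, 0.015, -0.027, 0.005, -1], [0.005, 0.003, 0.01, 0.013, -0.029, 0.001, -1]]])

```text
clock: 10.55
eef_pos: [569.0, 253.0, 375.6]
tcp_rot: [-2.548, -0.935, -0.168]
contact_force: [-0.3, 0.6, -2.4]
opening: 0.266
grasp_force: 69.2
```

Request:
send_rows(moves=[[[0.006, 0.001, 0.01, 0.01, -0.03, -0.003, -1], [0.006, -0.001, 0.009, 0.007, -0.03, -0.007, -1], [0.006, -0.003, 0.009, 0.005, -0.029, -0.011, -1], [0.006, -0.004, 0.008, 0.002, -0.027, -0.015, -1], [0.006, -0.006, 0.007, -0.001, -0.025, -0.019, -1], [0.006, -0.007, 0.006, -0.004, -0.022, -0.022, -1], [0.006, -0.008, 0.005, -0.006, -0.019, -0.024, -1], [0.005, -0.009, 0.004, -0.009, -0.015, -0.026, -1], [0.004, -0.01, 0.002, -0.011, -0.011, -0.027, -1], [0.004, -0.011, 0.001, -0.013, -0.007, -0.028, -1]]])

```text
clock: 11.55
eef_pos: [623.8, 194.4, 435.9]
tcp_rot: [-2.486, -1.15, -0.401]
contact_force: [-0.2, -0.0, -2.0]
opening: 0.269
grasp_force: 69.2
```

```bash
python3 - <<'E'
from rig import *
from plan import *
s=sense();print(s["clock"],s["eef_pos"].round(1),s["tcp_rot"].round(3),s["qpos"].round(3))
p,R=goal(0,60);J5,e=ik(p,R,np.array([.41,.24,2.38,4.25,.29,-2.34]))
W=[s["qpos"],np.array([.38,.1,2.33,3.8,.27,-1.9]),J5];Q=interp(W,[10,10])
print([tuple(map(int,clr(q))) for q in Q[::3]])
for x in rows(Q): print(x.round(3).tolist())
E
```

```text
11.55 [623.8 194.4 435.9] [-2.486 -1.15  -0.401] [ 0.301 -0.149  2.256  3.149  0.207 -1.312]
[(208, 370), (169, 314), (133, 258), (102, 202), (83, 162), (72, 130), (63, 100)]
[0.001, 0.0, -0.02, -0.008, 0.025, -0.007]
[0.0, -0.0, -0.02, -0.009, 0.026, -0.007]
[-0.001, -0.0, -0.02, -0.011, 0.026, -0.008]
[-0.001, -0.001, -0.02, -0.012, 0.027, -0.008]
[-0.002, -0.001, -0.02, -0.013, 0.028, -0.009]
[-0.003, -0.002, -0.02, -0.014, 0.028, -0.009]
[-0.004, -0.002, -0.021, -0.016, 0.029, -0.009]
[-0.004, -0.003, -0.021, -0.017, 0.03, -0.009]
[-0.005, -0.003, -0.021, -0.018, 0.03, -0.009]
[-0.006, -0.004, -0.02, -0.019, 0.031, -0.009]
[-0.004, -0.004, -0.013, -0.015, 0.021, -0.006]
[-0.005, -0.004, -0.012, -0.015, 0.021, -0.005]
[-0.005, -0.004, -0.012, -0.016, 0.021, -0.005]
[-0.006, -0.004, -0.012, -0.016, 0.022, -0.005]
[-0.006, -0.004, -0.012, -0.016, 0.022, -0.005]
[-0.006, -0.004, -0.012, -0.016, 0.023, -0.004]
[-0.007, -0.004, -0.012, -0.016, 0.023, -0.004]
[-0.007, -0.005, -0.012, -0.016, 0.024, -0.004]
[-0.007, -0.005, -0.012, -0.016, 0.024, -0.004]
[-0.008, -0.005, -0.011, -0.016, 0.025, -0.003]
```

Request:
send_rows(moves=[[[0.001, 0, -0.02, -0.008, 0.025, -0.007, -1], [0, 0, -0.02, -0.009, 0.026, -0.007, -1], [-0.001, 0, -0.02, -0.011, 0.026, -0.008, -1], [-0.001, -0.001, -0.02, -0.012, 0.027, -0.008, -1], [-0.002, -0.001, -0.02, -0.013, 0.028, -0.009, -1], [-0.003, -0.002, -0.02, -0.014, 0.028, -0.009, -1], [-0.004, -0.002, -0.021, -0.016, 0.029, -0.009, -1], [-0.004, -0.003, -0.021, -0.017, 0.03, -0.009, -1], [-0.005, -0.003, -0.021, -0.018, 0.03, -0.009, -1], [-0.006, -0.004, -0.02, -0.019, 0.031, -0.009, -1]]])

```text
clock: 12.55
eef_pos: [598.9, 179.0, 232.3]
tcp_rot: [-2.888, -0.912, -0.138]
contact_force: [0.3, -0.1, -1.6]
opening: 0.267
grasp_force: 69.1
```

Request:
send_rows(moves=[[[-0.004, -0.004, -0.013, -0.015, 0.021, -0.006, -1], [-0.005, -0.004, -0.012, -0.015, 0.021, -0.005, -1], [-0.005, -0.004, -0.012, -0.016, 0.021, -0.005, -1], [-0.006, -0.004, -0.012, -0.016, 0.022, -0.005, -1], [-0.006, -0.004, -0.012, -0.016, 0.022, -0.005, -1], [-0.006, -0.004, -0.012, -0.016, 0.023, -0.004, -1], [-0.007, -0.004, -0.012, -0.016, 0.023, -0.004, -1], [-0.007, -0.005, -0.012, -0.016, 0.024, -0.004, -1], [-0.007, -0.005, -0.012, -0.016, 0.024, -0.004, -1], [-0.008, -0.005, -0.011, -0.016, 0.025, -0.003, -1]]])

```text
clock: 13.55
eef_pos: [538.3, 136.1, 112.8]
tcp_rot: [-3.138, -0.698, -0.001]
contact_force: [0.4, 0.4, -2.2]
opening: 0.272
grasp_force: 69.1
```

Request:
send_rows(moves=[[[0, 0, 0, 0, 0, 0, -1], [0, 0, 0, 0, 0, 0, -1]]])

```text
clock: 13.75
eef_pos: [538.8, 136.2, 113.2]
tcp_rot: [-3.138, -0.699, -0.001]
contact_force: [0.3, -0.0, -2.7]
opening: 0.271
grasp_force: 69.0
```

```bash
python3 - <<'E'
from rig import *
from plan import *
s=sense();f=grab_frame("wrist");pickle.dump((s,f),open("w4.pkl","wb"))
t=grab_frame("top");sd=grab_frame("side");pickle.dump((t,sd),open("ts4.pkl","wb"))
print(s["clock"],s["eef_pos"].round(1),s["tcp_rot"].round(3),s["qpos"].round(2))
p,R=goal(0,60);C=Ro.from_euler("xyz",s["tcp_rot"]).as_matrix();print(p.round(1),(p-s["eef_pos"]).round(1),Ro.from_matrix(R@C.T).as_rotvec().round(3))
# wrist view of ring top; side crop x6 and top crop x6
c=np.zeros((600,800,3),np.uint8)
c[:300,:480]=cv2.resize(f["img"][0:200,160:480],(480,300))
c[300:600,:400]=cv2.resize(t["img"][165:240,190:290],(400,300),interpolation=cv2.INTER_CUBIC)
c[300:600,400:800]=cv2.resize(sd["img"][200:275,230:330],(400,300),interpolation=cv2.INTER_CUBIC)
cv2.imwrite("pics/m4.png",c[:,:,::-1])
E
```

```text
13.75 [538.8 136.2 113.2] [-3.138e+00 -6.990e-01 -1.000e-03] [ 0.41  0.24  2.37  4.27  0.29 -2.36]
[536.6 132.2 110.8] [-2.2 -4.  -2.4] [-0.003  0.001 -0.001]
```

View pics/m4.png

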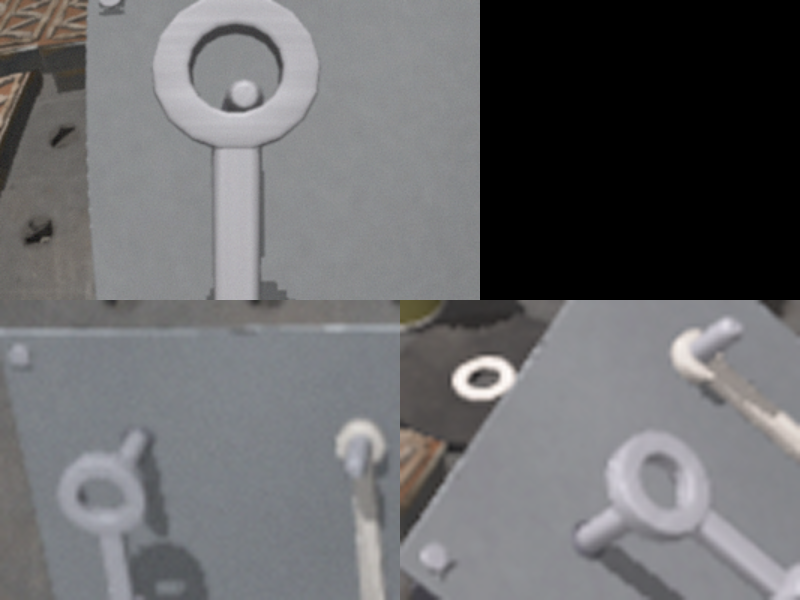

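The wrist view shows the peg tip through the eye at about (322.7,62.7), with the hole's upper rim centred at about (317.3,45.3). I'll compute the remaining offset in the tool frame.

```bash
python3 - <<'E'
from plan import *
s,f=pickle.load(open("w4.pkl","rb"));C=Ro.from_euler("xyz",s["tcp_rot"]).as_matrix()
def at(uv,z):
    o,d=wray(s,f,uv);o=C.T@(o-s["eef_pos"]);d=C.T@d;return o+d*(z-o[2])/d[2]
print("eye",at((317.3,45.3),-32).round(1))
for z in(-2,2,6): print(z,at((322.7,62.7),z).round(1))
print("fit peg foot/tip in tool",[(C.T@(np.array(P)-s["eef_pos"])).round(1) for P in(FOOT,FOOT+40*n)])
print((C@np.array([[0,1.]+[0]][0])).round(2))
E
```

```text
eye [ 98.5  -0.1 -32. ]
-2 [95.5  2.6 -2. ]
2 [96.1  2.6  2. ]
6 [96.7  2.7  6. ]
fit peg foot/tip in tool [array([96.3,  4. , 40.5]), array([96.3,  3.9,  0.5])]
[ 0. -1. -0.]
```

Request:
send_rows(moves=[[[-0.001, -0.0016, -0.0009, 0, 0, 0, -1], [-0.0011, -0.0016, -0.0008, 0, 0, 0, -1], [0.0032, 0, -0.0038, 0, 0, 0, -1], [0.0032, 0, -0.0038, 0, 0, 0, -1], [0.0032, 0, -0.0038, 0, 0, 0, -1], [0.0032, 0, -0.0038, 0, 0, 0, -1], [0.0032, 0, -0.0038, 0, 0, 0, -1], [0.0032, 0, -0.0038, 0, 0, 0, -1]]])

```text
clock: 14.7
eef_pos: [555.4, 132.5, 87.6]
tcp_rot: [-3.139, -0.697, -0.0]
contact_force: [-0.0, 0.8, -2.4]
opening: 0.267
grasp_force: 69.1
```

Request:
send_rows(moves=[[[0.0032, 0, -0.0038, 0, 0, 0, -1], [0.0032, 0, -0.0038, 0, 0, 0, -1], [0.0032, 0, -0.0038, 0, 0, 0, -1], [0.0032, 0, -0.0038, 0, 0, 0, -1], [0, 0, 0, 0, 0, 0, -1]]])

```text
clock: 15.2
eef_pos: [568.3, 132.5, 72.1]
tcp_rot: [-3.14, -0.697, -0.0]
contact_force: [-0.3, -0.3, -2.3]
opening: 0.268
grasp_force: 69.1
```

```bash
python3 - <<'E'
from rig import *
from plan import *
s=sense();print(s["clock"],s["contact_force"].round(1),s["wrist_torque"].round(2),s["qpos"].round(2))
p,R=goal(0,0);C=Ro.from_euler("xyz",s["tcp_rot"]).as_matrix();print((C.T@(p-s["eef_pos"])).round(1),Ro.from_matrix(R@C.T).as_rotvec().round(3))
E
```

```text
15.2 [-0.3 -0.3 -2.3] [-0.02  0.57 -0.03] [ 0.37  0.37  2.34  3.94  0.33 -2.06]
[0.6 0.3 9.9] [-0.001 -0.001 -0.001]
```

Request:
send_rows(moves=[[[0.0019, 0, -0.0023, 0, 0, 0, -1], [0.0019, 0, -0.0023, 0, 0, 0, -1], [0.0006, 0, -0.0008, 0, 0, 0, -1], [0, 0, 0, 0, 0, 0, -1]]])

```text
clock: 15.6
eef_pos: [572.5, 132.5, 67.1]
tcp_rot: [-3.14, -0.697, -0.0]
contact_force: [-0.5, 0.3, -1.6]
opening: 0.267
grasp_force: 69.1
```

Request:
send_rows(moves=[[[0.0006, 0, -0.0008, 0, 0, 0, -1], [0.0006, 0, -0.0008, 0, 0, 0, -1], [0, 0, 0, 0, 0, 0, -1]]])

```text
clock: 15.9
eef_pos: [573.7, 132.5, 65.6]
tcp_rot: [-3.139, -0.697, -0.0]
contact_force: [-0.1, 0.1, -3.3]
opening: 0.267
grasp_force: 69.1
```

Request:
send_rows(moves=[[[0.0006, 0, -0.0008, 0, 0, 0, -1], [0.0006, 0, -0.0008, 0, 0, 0, -1], [0, 0, 0, 0, 0, 0, -1]]])

```text
clock: 16.2
eef_pos: [574.4, 132.5, 64.7]
tcp_rot: [-3.139, -0.698, 0.0]
contact_force: [-12.7, -0.2, 15.3]
opening: 0.267
grasp_force: 74.1
```

Request:
send_rows(moves=[[[0.0006, 0, -0.0008, 0, 0, 0, -1], [0, 0, 0, 0, 0, 0, -1]]])

```text
clock: 16.4
eef_pos: [574.4, 132.5, 64.7]
tcp_rot: [-3.139, -0.699, 0.001]
contact_force: [-25.9, 1.0, 33.7]
opening: 0.267
grasp_force: 79.2
```

Firm contact with the board. I'll ease off about 1.5 mm, hold, then release.

Request:
send_rows(moves=[[[-0.0009, 0, 0.0011, 0, 0, 0, -1], [0, 0, 0, 0, 0, 0, -1], [0, 0, 0, 0, 0, 0, -1], [0, 0, 0, 0, 0, 0, -1]]])

```text
clock: 16.8
eef_pos: [574.4, 132.6, 64.8]
tcp_rot: [-3.139, -0.698, 0.0]
contact_force: [-10.9, 1.1, 12.5]
opening: 0.267
grasp_force: 73.6
```

```bash
python3 - <<'E'
from rig import *
from plan import *
s=sense();f=grab_frame("wrist");t=grab_frame("top");sd=grab_frame("side")
print(s["clock"],s["contact_force"].round(1),s["wrist_torque"].round(2))
c=np.zeros((600,800,3),np.uint8)
c[:300,:480]=cv2.resize(f["img"][0:200,160:480],(480,300))
c[300:600,:400]=cv2.resize(t["img"][165:240,190:290],(400,300),interpolation=cv2.INTER_CUBIC)
c[300:600,400:800]=cv2.resize(sd["img"][200:275,230:330],(400,300),interpolation=cv2.INTER_CUBIC)
cv2.imwrite("pics/m5.png",c[:,:,::-1])
# peg tip expectation in wrist image for checking by code later
print(wproj(s,f,FOOT+40*n).round(1))
E
```

```text
16.8 [-10.9   1.1  12.5] [0.29 0.31 0.18]
[318.2  24.4]
```

View pics/m5.png

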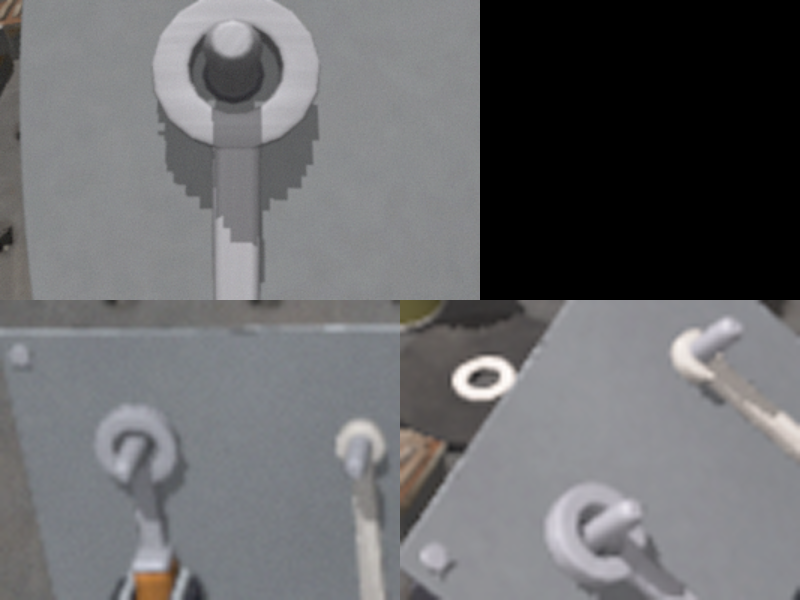

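All three views show the peg (tip at about (316,25) in the full wrist image) through the eye, with the ring on the board and the handle down the slope. Releasing now.

Request:
send_rows(moves=[[[0, 0, 0, 0, 0, 0, -0.2], [0, 0, 0, 0, 0, 0, 0.2], [0, 0, 0, 0, 0, 0, 0.6], [0, 0, 0, 0, 0, 0, 1], [0, 0, 0, 0, 0, 0, 1], [0, 0, 0, 0, 0, 0, 1], [0, 0, 0, 0, 0, 0, 1]]])

```text
clock: 17.65
eef_pos: [574.6, 132.5, 64.3]
tcp_rot: [-3.139, -0.697, -0.0]
contact_force: [-0.1, -0.2, 0.7]
opening: 0.998
grasp_force: 0.0
```

Request:
send_rows(moves=[[[-0.0032, 0, 0.0038, 0, 0, 0, 1], [-0.0064, 0, 0.0077, 0, 0, 0, 1], [-0.0064, 0, 0.0077, 0, 0, 0, 1], [-0.0064, 0, 0.0077, 0, 0, 0, 1], [-0.0064, 0, 0.0077, 0, 0, 0, 1], [-0.0064, 0, 0.0077, 0, 0, 0, 1], [-0.0032, 0, 0.0038, 0, 0, 0, 1], [0, 0, 0, 0, 0, 0, 1], [0, 0, 0, 0, 0, 0, 1], [0, 0, 0, 0, 0, 0, 1]]])

```text
clock: 18.65
eef_pos: [536.2, 132.6, 110.3]
tcp_rot: [-3.14, -0.697, -0.0]
contact_force: [-0.1, 0.2, 0.6]
opening: 0.999
grasp_force: 0.0
```

```bash
python3 - <<'E'
from rig import *
from plan import *
P=[]
for k in range(2):
    s=sense();f=grab_frame("wrist");P.append(f["img"].astype(int))
print(s["clock"],s["eef_pos"].round(1),s["contact_force"].round(1),s["grasp_force"],s["opening"],np.abs(P[1]-P[0]).mean())
print("peg tip/foot px",wproj(s,f,FOOT+40*n),wproj(s,f,FOOT))
im=f["img"];hsv=cv2.cvtColor(im,cv2.COLOR_RGB2HSV);m=((hsv[...,0]>8)&(hsv[...,0]<20)&(hsv[...,1]>150)&(hsv[...,2]>90)).astype(np.uint8)
nn,l,st,c=cv2.connectedComponentsWithStats(m);i=1+st[1:,4].argmax();print("grip blob",st[i],c[i])
# expected pixel extents of the grip if flat on board with the eye on the peg (peg frame x up, y left)
ux=np.array([np.cos(np.radians(40)),0,np.sin(np.radians(40))])
for d in(0,-6):
    print(d,[wproj(s,f,FOOT+(d+x)*ux+np.array([0,y,0])+z*n).round(0).tolist() for x,y,z in((-76,12,22),(-76,-12,22),(-170,12,22),(-170,-12,22))])
E
```

```text
18.7 [536.2 132.5 110.2] [ 0.  -0.1  1. ] 0.0 0.9974988337071674 3.207934895833333
peg tip/foot px [318.22370838  54.48293061] [318.35297192  65.10615366]
grip blob [302 264  33  59 531] [317.47645951 299.23917137]
0 [[298.0, 189.0], [338.0, 189.0], [302.0, 315.0], [335.0, 315.0]]
-6 [[298.0, 198.0], [338.0, 198.0], [302.0, 321.0], [335.0, 321.0]]
```

The grip's image (columns 302–335, lower end at row 323) matches the spanner flat on the board, handle straight down and hung about 6 mm downhill of the peg's centre. The fingers are clear of it.

```bash
python3 -c "
from rig import *
print(sign_off())"
```

```text
the job is handed in; nothing more can be done
None
```

The ring spanner hangs by its eye on the free (left) peg, flat on the board with its handle down the slope; I released it, backed the gripper clear and handed the job in after about 19 s, but no verdict came back and one press against the board briefly read about 42 N at the wrist.

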